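# Fetch the garlic from under the wire shelf with the reacher

### The arm

A 6-joint arm with a two-finger parallel gripper is mounted at the origin on a cart in front of the work surface, level with it; the furniture and walls round the work are solid. World frame = base frame: x ahead of the robot, y to its left, z up, the work surface at z = 0. Lengths are in m, angles in rad, forces in N, time in s.
With the tool pointing down it reaches from about 0.325 to 0.9 m from the base axis. Payload 6.1 kg.
Tool frame: the origin (TCP) lies where the fingers leave the gripper's body, on its centre line; the fingertips stand 73 mm ahead of it and the grasp point (between the pads) lies 54 mm ahead of it (ctrl.nose_length is the distance from the TCP to the fingertips, in m); z points along the fingers, y is the line along which they close (so a half turn about z gives the same grasp; the last joint's range is limited). The gripper opens to 85 mm and grips with 20 to 120 N. Pads are 22 mm wide; open, the fingers measure 114 mm over their backs; the gripper's body (76 mm by 85 mm) begins 54 mm behind the grasp point. The pads swing forward as they close: fully open they stand 13 mm farther back than shut.
Start: joints at [-1.3, 0.22, 1.526, -0, 1.395, -0.126], TCP at [0.242, -0.576, 0.304] pointing down, gripper open.
Joint ranges: [-2.98, 2.98], [-0.91, 2.08], [0.09, 2.57], [-1.24, 4.39], [0.2, 2.65], [-2.68, 2.68]. Speed limits (rad/s): [2.57, 2.57, 3.01, 3.14, 3.14, 3.14].

### API

Orientations are given as a unit quaternion [w, x, y, z].
In Python, from plant import ctrl, cams gives the robot as it stands.
- The arm moves only by the shell command python3 -m inch 'ROWS'. ROWS is text: rows parted by semicolons, each of 7 numbers parted by spaces: the opening in per cent of the stroke, from 0 (shut) to 100 (fully open), then the shift along the world's x, y, z in mm, then the turn, a rotation vector about the world's x, y, z in degrees. In form: fingers dx dy dz rx ry rz; .... A call has 1 to 20 rows; each row shifts and turns the commanded pose from where the row before left it; what a row does not reach is not made up. A row lasts 1/8 s, in which the tool goes at most 62.5 mm and 10.7 degrees, less where a joint would pass 70% of its speed; a pose out of reach is approached as far as the arm can. A call with a gripper value outside its range is refused whole. The fingers move at their own pace and stop on an object; the grip force is fixed at half the most. Time passes only in rows, so rows that do not move let the fingers close. It gives the time, the measured TCP pose, the force, the opening and the grip force at its end, in the units of the state.
- ctrl.get_state(): the state, without advancing time (a new reading comes with each control period).
- cams.read_camera(name): name is "scene" or "top" or "wrist"; returns a dict with "pixels" (384x512x3 uint8, red, green, blue), "intrinsics" (3x3 intrinsics, pixels), "view" (4x4, takes a point from world to camera coordinates); the wrist camera has in their place "mount" (4x4, takes a point from camera to tool coordinates, whose origin is the TCP and whose axes are the flange's). Camera axes: x right, y down, z forward; pixel columns grow to the right and rows downward; lengths in m; the calibration is good to about 2 mm. A picture is of the moment at which its call begins: read the wrist's pose just before it. There is no depth.
- ctrl.finish_job(): hands the job in; it is judged then, once.
The state is a dict: "time": time; "joints": joint angles; "dq": joint speeds; "effort": joint torques, N m; "position": TCP position; "orientation": TCP orientation; "ft_force": force on the tool from outside, world axes, zero at the start; "torque": the same for the moment, N m; "grip_width": finger opening in m; "gripper_force": force on a finger pad.
Only numpy, scipy, OpenCV 4.12 (cv2) and the standard library are available. Lean on these libraries where they do the work, as an engineer would, in place of code of your own. Each camera call takes 0.05 s, during which the arm holds its last target. There are 200 camera calls.

### The job

A garlic bulb has rolled under the low wire shelf, where the hand does not fit. Lay the reacher down with its open jaws under the shelf on either side of the bulb and let go of it (carry it by the black sleeve: any hold on the grip works the trigger), then take it again across grip and trigger, squeeze until both jaws hold the bulb and draw it in the jaws well clear of the shelf. Finish with the bulb set down, not dropped, on the chopping board and the reacher lying let go on the worktop, and do not disturb the jars on the shelf, the tin under it or the onion.

Things in the scene. Friction and masses are not known exactly. Their poses are not given: they have to be found in the camera images.
- wire_shelf: low steel wire shelf standing on the worktop at the right, fixed, 200 deep x 310 wide x 88 high, jars on its deck (deck 10 mm thick, so 78 mm clear below it). Origin: centre of its footprint on the worktop; its x axis points inward, away from the open front; y along its width. Front edge at x = -100 mm; legs only at the four corners; a stop wire 30 mm up along the back (x = +96).
- garlic_mid (a point): middle of the garlic bulb, 27 mm above its flat underside; the bulb is about 60 x 57 wide and 58 high, 27 to 60 g, upright on its base; at the start it stands under the shelf, 50 to 100 mm behind the front edge
- reacher: short reacher lying on its side, 0.2 kg, 366 long, 32 thick. Origin: underside, below the sleeve; x along the barrel to the jaws, z up. Barrel axis at z = 16, dia 18. Housing x -159 to -77, y +-15. Grey grip x -147 to -123, out to y = +104; orange trigger before it; jaw yoke x 87 to 121, y +-23; two orange jaws, black pads, tips at x = 207 (mm). Balances near the sleeve.
- reacher_sleeve (a point): middle of the black carrying sleeve on the barrel (22 wide across, 50 long, 22 high, z = 5 to 27): where to carry it; this does not work the trigger
- reacher_squeeze (a point): point between grip and trigger at which to squeeze, at (-112, 54, 16) mm in the reacher's frame; the fingers go down behind the grip (back face at x = -147) and in front of the trigger (front at about x = -79 here when released) and close along the reacher's x: 68 mm over both when released, about 60 mm when the jaws meet the bulb
- reacher_bite (a point): middle between the two jaw pads, at (178, 0, 16) mm in the reacher's frame: the bulb's middle should lie here. Pads are 52 long and 34 high, 87 mm apart here when open (98 at the tips); from the bulb to the yoke there is room for one finger
- reacher_trigger (a joint): trigger, hinged at (-98, 10) mm in the reacher's frame, rad: 0 released and jaws open, 0.45 fully squeezed and pads about 12 mm apart; a return spring (about 3 N at the squeeze point to start, 10 N at the end) opens the jaws when let go; the jaws touch the bulb at about 0.18
- reacher_jaw_l: left jaw (+y side) of the reacher; origin at its hinge (108, 15, 16) mm in the reacher's frame; closes as the trigger is squeezed
- reacher_jaw_r: right jaw (-y side), hinge at (108, -15, 16) mm; both jaws move together
- board: pale plastic chopping board, 220 x 300 x 10 thick, fixed, at the left; origin: centre of its underside; x along the 220 side, y along the 300 side
- onion: onion, 78 wide, 85 high, loose near one corner of the chopping board (its far left corner); origin at its underside
- spice_a: spice jar with a dark lid, dia 44, 96 high, loose on the shelf deck; origin at its underside
- spice_b: spice jar with green label and black lid, dia 40, 105 high, loose on the shelf deck; origin at its underside
- honey_jar: honey jar with yellow lid, dia 71, 101 high, loose on the shelf deck; origin at its underside
- tin: half-height tin, dia 75, 58 high, loose under the shelf near its far end (y about +100 mm, towards the back in the shelf's frame); origin at its underside
- garlic: the garlic bulb itself; origin at the centre of its underside (see garlic_mid)

How it is judged:
By the outcome, as a careful person would: the job done as asked, in the order asked, and still so for the second after the job is handed in, with the robot touching nothing.
It also fails if it takes over 61 s, if anything falls off the work surface, if the arm or the gripper's body presses on something with over 40 N, if the wrist force passes 120 N, or if a joint passes its speed limit or range.

## Working session

There is one attempt and no reset: what is moved stays moved. The work goes in short steps, Python scripts to look and compute and a shell command to move; the robot and the scene stay as the last step left them, time stands still between calls to the robot, and variables do not carry over. Pictures are saved under pics/ and viewed, at most 12 in all, crops included, and the job is handed in when it is done.

```bash
mkdir -p pics
cat > h.py <<'E'
import numpy as np,cv2
from plant import ctrl,cams
def snap(n,f):
    c=cams.read_camera(n); cv2.imwrite('pics/'+f+'.png',c['pixels'][:,:,::-1]); np.savez('pics/'+f+'.npz',**{k:np.array(v) for k,v in c.items()}); return c
def ray(f,u,v,z):
    c=np.load('pics/'+f+'.npz');K=c['intrinsics'];V=c['view'];R=V[:3,:3];o=-R.T@V[:3,3]
    d=R.T@np.linalg.solve(K,[u,v,1.]);return (o+d*(z-o[2])/d[2])*1000
def proj(f,p):
    c=np.load('pics/'+f+'.npz');q=c['view'][:3,:3]@(np.array(p)/1000)+c['view'][:3,3];q=c['intrinsics']@q;return q[:2]/q[2]
E
python3 - <<'E'
from h import *
for n in('scene','top'): c=snap(n,n+'1'); print(n,c['intrinsics'],c['view'])
s=ctrl.get_state();print(s['position'],s['orientation'],s['time'])
E
```

```text
scene [[427.97609794   0.         261.26977167]
 [  0.         427.97609794 186.49870687]
 [  0.           0.           1.        ]] [[-0.69827763 -0.71559881 -0.0180748   0.35250592]
 [-0.53746632  0.54080007 -0.64704346  0.34177056]
 [ 0.47279838 -0.44210138 -0.76223885  1.23167214]
 [ 0.          0.          0.          1.        ]]
top [[418.36378296   0.         255.87368546]
 [  0.         418.36378296 192.86005588]
 [  0.           0.           1.        ]] [[-0.02247833 -0.99971142  0.00847327 -0.01785801]
 [-0.99713787  0.02180689 -0.07239152  0.54073245]
 [ 0.07218585 -0.01007626 -0.9973403   1.48321624]
 [ 0.          0.          0.          1.        ]]
[ 0.24142347 -0.57604763  0.30291513] [-8.60027477e-04  9.80383160e-01  1.97099254e-01 -5.47199431e-05] 0.1
```

View pics/top1.png

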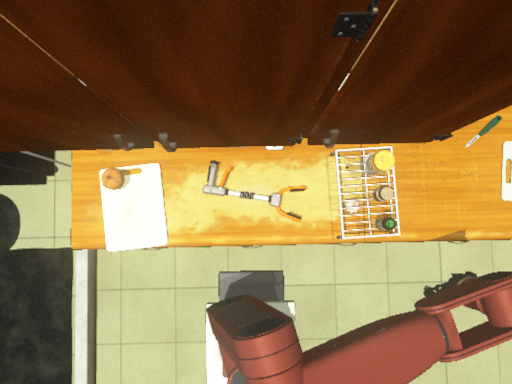

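View pics/scene1.png

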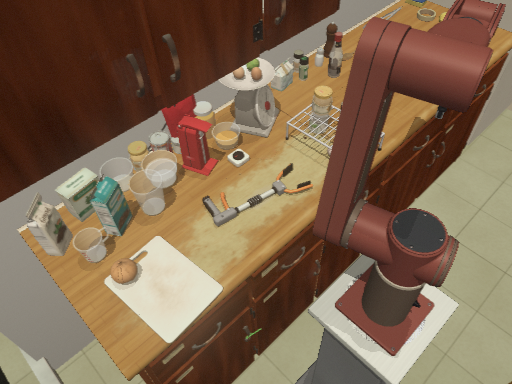

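The top view shows the board around (134,207) and the onion at (113,178). The reacher's sleeve is near (247,195) with its jaws to the right, and the shelf spans (335–400, 148–240) with its open front facing left. I'll zoom in next.

Run:
```python
from h import *
im=cv2.imread('pics/top1.png')[140:250,195:410]
cv2.imwrite('pics/z1.png',cv2.resize(im,None,fx=3.7,fy=3.7,interpolation=cv2.INTER_CUBIC))
```

```text
(no output)
```

View pics/z1.png

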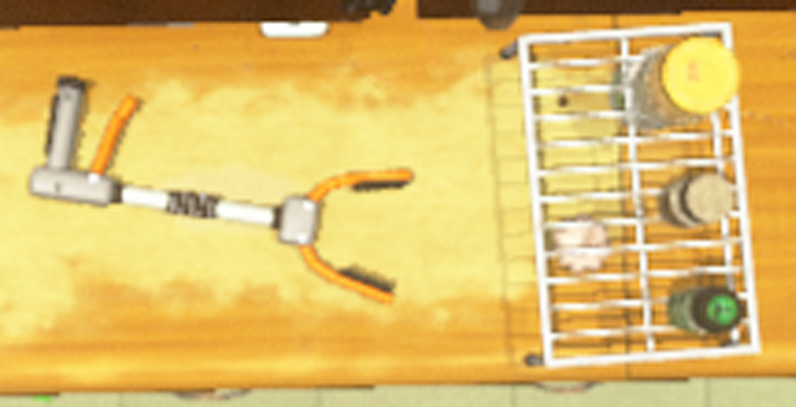

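Run:
```python
from h import *
R=lambda u,v,z:ray('top1',u/3.7+195-.36,v/3.7+140-.36,z)
for n,u,v,z in [('FL',520,37,.088),('FR',548,363,.088),('BR',757,350,.088),('BL',730,25,.088),('garlic',580,243,.03),('sleeve',192,205,.016),('housing back',32,182,.03),('yoke',299,220,.025),('tipL',411,177,.03),('tipR',390,298,.03),('gripend',70,82,.03)]: print(n,R(u,v,z).round(1))
for n,u,v,z in [('b',101,169,.01),('b',159,164,.01),('b',167,246,.01),('b',107,251,.01),('onion',113,178,.04)]: print(n,ray('top1',u,v,z).round(1))
```

```text
FL [ 679.2 -306.9   88. ]
FR [ 375.4 -321.7   88. ]
BR [ 383.  -515.3   88. ]
BL [ 686.4 -504.3   88. ]
garlic [ 487.5 -369.4   30. ]
sleeve [533.3   3.9  16. ]
housing back [558.  157.4  30. ]
yoke [515.9 -99.3  25. ]
tipL [ 554.8 -208.3   30. ]
tipR [ 438.7 -184.5   30. ]
gripend [654.3 119.4  30. ]
b [639.7 528.5  10. ]
b [653.5 318.9  10. ]
b [357.4 292.1  10. ]
b [344.5 505.9  10. ]
onion [602.6 475.2  40. ]
```

The zoomed view shows the shelf deck corners at (520,37), (548,363), (757,350) and (730,25), and the garlic at (580,243) just behind the front wire. The sleeve is at (192,205), the yoke at (300,220), and the jaws are open. I'll move above the sleeve and check with the wrist camera.

```bash
cat >> h.py <<'E'
from scipy.spatial.transform import Rotation as Ro
def wsnap(f):
    s=ctrl.get_state();c=cams.read_camera('wrist');q=s['orientation']
    T=np.eye(4);T[:3,:3]=Ro.from_quat([q[1],q[2],q[3],q[0]]).as_matrix();T[:3,3]=s['position']
    cv2.imwrite('pics/'+f+'.png',c['pixels'][:,:,::-1]);np.savez('pics/'+f+'.npz',intrinsics=c['intrinsics'],view=np.linalg.inv(T@c['mount']))
    st(s)
def st(s=None):
    s=s or ctrl.get_state();q=s['orientation'];R=Ro.from_quat([q[1],q[2],q[3],q[0]]).as_matrix()
    print('t',round(s['time'],2),'pos',(np.array(s['position'])*1000).round(1),'yaw y',np.degrees(np.arctan2(R[1,1],R[0,1])).round(2),'z',R[:,2].round(3),'w',round(s['grip_width']*1000,1),'gf',round(s['gripper_force'],1),'F',np.round(s['ft_force'],1),'q',np.round(s['joints'],2))
E
python3 -m inch '100 22.4 44.6 -4 0 0 4.4;100 22.4 44.6 -4 0 0 4.4;100 22.4 44.6 -4 0 0 4.4;100 22.4 44.6 -4 0 0 4.4;100 22.4 44.6 -4 0 0 4.4;100 22.4 44.6 -4 0 0 4.4;100 22.4 44.6 -4 0 0 4.4;100 22.4 44.6 -4 0 0 4.4;100 22.4 44.6 -4 0 0 4.4;100 22.4 44.6 -4 0 0 4.4;100 22.4 44.6 -4 0 0 4.4;100 22.4 44.6 -4 0 0 4.4;100 22.4 44.6 -4 0 0 4.8;100 0 0 0 0 0 0'
python3 -c "
from h import *
wsnap('w1')"
```

```text
time: 1.85
position: [0.5331, 0.0063, 0.251]
orientation: [-0.001, 0.763, 0.647, -0.0]
ft_force: [-0.5, 0.0, -1.0]
grip_width: 0.0853
gripper_force: 0.0
t 1.85 pos [533.1   6.3 251. ] yaw y -9.38 z [-0.001  0.001 -1.   ] w 85.3 gf 0.0 F [-0.5  0.  -1. ] q [-0.14  0.05  1.82  0.    1.28  0.03]
```

View pics/w1.png

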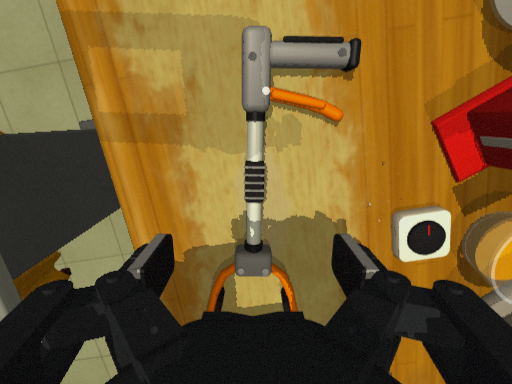

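The wrist view shows the sleeve at (255.5,182), the housing back at (257,27) and the yoke centre at (254,262). The barrel runs almost exactly along the image columns.

Run:
```python
from h import *
a=ray('w1',255.5,182,.022);b=ray('w1',257,28,.03);c=ray('w1',254,262,.03)
print(a,b,c); d=c-b;print(np.degrees(np.arctan2(d[1],d[0])),np.hypot(*d[:2]))
```

```text
[536.44637748   4.27630641  22.        ] [562.84671944 156.96404086  30.        ] [518.62637571 -92.6872189   30.        ]
-100.04453069207679 253.53735483405472
```

```bash
python3 -m inch '100 3 -3 -40 0 0 -0.6;100 0 0 -50 0 0 0;100 0 0 -50 0 0 0;100 0 0 -26 0 0 0;100 0 0 -10 0 0 0;0 0 0 0 0 0 0;0 0 0 0 0 0 0;0 0 0 0 0 0 0;0 0 0 0 0 0 0;0 0 0 0 0 0 0;0 0 0 0 0 0 0'
python3 -c "
from h import *
st()"
```

```text
time: 3.28
position: [0.5366, 0.0003, 0.0772]
orientation: [0.001, 0.767, 0.641, 0.001]
ft_force: [-1.6, -0.1, 7.1]
grip_width: 0.0212
gripper_force: 61.1
t 3.27 pos [5.366e+02 3.000e-01 7.720e+01] yaw y -10.25 z [ 0.002 -0.    -1.   ] w 21.2 gf 61.1 F [-1.6 -0.1  7.1] q [-0.15  0.3   1.91 -0.    0.94  0.03]
```

```bash
python3 -m inch '0 0 0 20 0 0 0;0 -12 -22 0 0 0 2.5;0 -12 -22 0 0 0 2.5;0 -12 -22 0 0 0 2.5;0 -13 -22 0 0 0 2.7;0 0 0 0 0 0 0;0 0 0 0 0 0 0'
python3 - <<'E'
from h import *
st(); snap('top','top2');wsnap('w2')
a=cv2.imread('pics/top2.png')[140:250,195:410];a=cv2.resize(a,None,fx=3.7,fy=3.7,interpolation=cv2.INTER_CUBIC)
cv2.imwrite('pics/z2.png',a)
E
```

```text
time: 4.15
position: [0.4869, -0.0873, 0.0959]
orientation: [-0.0, 0.708, 0.706, 0.0]
ft_force: [-0.5, 0.9, -2.6]
grip_width: 0.0208
gripper_force: 59.9
t 4.15 pos [486.9 -87.3  95.9] yaw y -0.12 z [ 0.  0. -1.] w 20.8 gf 59.9 F [-0.5  0.9 -2.6] q [-0.34  0.17  2.01  0.    0.95 -0.34]
t 4.2 pos [487.  -87.1  95.9] yaw y -0.08 z [ 0.  0. -1.] w 20.8 gf 59.9 F [-0.3 -0.4 -3.1] q [-0.34  0.17  2.01  0.    0.95 -0.34]
```

View pics/z2.png

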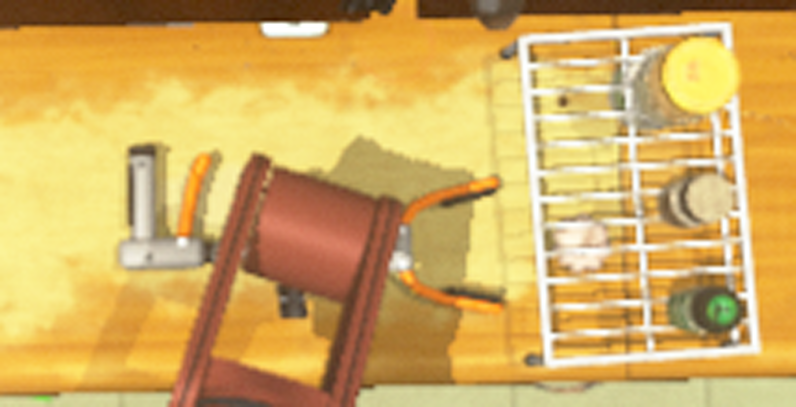

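The raised reacher is level. Its jaw tips are at (497,184) and (503,303), the housing back at (120,255), and the garlic is at (580,243) with its visible extent about 552–610 × 218–271.

Run:
```python
from h import *
R=lambda u,v,z:ray('top2',u/3.7+195-.36,v/3.7+140-.36,z)
for n,u,v,z in [('tl',498,184,.05),('tr',504,303,.05),('hb',119,255,.05),('y',402,252,.05),('g',580,243,.03),('g',581,245,.03)]: print(n,R(u,v,z).round(1))
# garlic mask by pinkish colour
im=cv2.imread('pics/top2.png').astype(int)[195:220,340:365]
h=cv2.cvtColor(im.astype('uint8'),cv2.COLOR_BGR2HSV)
for r in range(25): print(195+r,' '.join('%3d'%x for x in h[r,:,1]))
```

```text
tl [ 544.7 -288.5   50. ]
tr [ 431.5 -290.2   50. ]
hb [485.   73.7  50. ]
y [ 481.9 -194.9   50. ]
g [ 487.5 -369.4   30. ]
g [ 485.5 -370.3   30. ]
195   4  74 123 136 132 125 130 128 126 124 121 130 133 130 128 132 134 131 133 131 131 128 130 145 159
196   7  82 135 134 126 125 123 124 123 121 123 123 128 131 129 136 138 134 132 133 128 130 130 140 158
197   6  65 134 132 126 124 127 126 123 123 125 120 113 125 136 139 137 135 134 130 132 130 129 140 162
198   5  56 130 134 135 134 136 133 116 119 112  90  83  83 105 134 145 142 139 133 140 146 139 148 155
199   9  57 130 133 132 132 123  90  79  81  72  65  67  65  62  85  99  81  50  43  20  11  10  11   8
200  10  45  53  43  43  18   7   7   7   5   6   6  13  18  26  47  55  52  48  60  45  33  31  31  41
201  11  41  57  47  60  36  17  19  21  18  17  19  24  36  49  57  57  65  83 128 136 133 134 140 173
202   9  36  96 104 106  86  75  73  60  45  42  42  48  61  73  66  53  58  76 119 138 138 137 147 172
203   4  24 113 124  91  68  50  44  33  34  32  32  49  68  76  68  54  52  68 106 139 150 149 155 175
204   3  13 10
[... 949 characters left out ...]
 172 171 163 127 101  92 131 155 139 136 161 177 178 188 179 172 168 149 128
214  40   7  47 155 166 175 166 161 151 139 131 120 129 100  66  59  24  12  13  15  10   9  29  43  44
215  44   6   5   8  10   9  11  11  27  44  56  88 107  99  80  82  55  38  47  52  43  49  81  88  86
216  46   3   6  18  27  39  45  51  79  97 106 133 152 159 162 178 182 182 184 190 188 188 190 182 178
217  73   2  12 120 165 180 184 191 185 192 189 188 188 192 192 187 188 186 180 187 191 192 188 181 181
218  97   1   6 129 170 184 182 184 187 191 192 193 186 190 187 192 185 181 176 184 190 187 183 171 176
219 100   2   4 111 175 183 186 184 187 189 185 184 184 187 186 183 188 189 186 187 190 188 186 181 170
```

```bash
python3 -m inch '0 0 -22 0 0 0 0;0 0 -22 0 0 0 0;0 0 -22 0 0 0 0;0 -0.5 -22 0 0 0 0;0 0 -19 0 0 0 0;0 0 0 -10 0 0 0;0 0 0 -8 0 0 0;0 0 0 -2 0 0 0;0 0 0 0 0 0 0;25 0 0 0 0 0 0;60 0 0 0 0 0 0;100 0 0 0 0 0 0;100 0 0 0 0 0 0;100 0 0 0 0 0 0;100 0 0 40 0 0 0;100 8 20 50 0 0 10;100 10 24 50 0 0 10;100 10 24 20 0 0 10;100 10 22 0 0 0 10;100 10 22 0 0 0 10'
python3 -m inch '100 0 0 0 0 0 10;100 0 0 0 0 0 10;100 0 0 0 0 0 10;100 0 0 0 0 0 10;100 0 0 0 0 0 0'
python3 - <<'E'
from h import *
snap('top','top3');wsnap('w3')
a=cv2.imread('pics/top3.png')[140:250,195:410];a=cv2.resize(a,None,fx=2.38,fy=2.38,interpolation=cv2.INTER_CUBIC)
cv2.imwrite('pics/z3.png',np.vstack([cv2.imread('pics/w3.png')[:330],a[:,:512]]))
E
```

```text
time: 6.75
position: [0.5347, -0.0819, 0.2364]
orientation: [0.001, 0.34, 0.94, 0.0]
ft_force: [-0.1, -0.1, -1.0]
grip_width: 0.0855
gripper_force: 0.0
time: 7.38
position: [0.5342, -0.0826, 0.2357]
orientation: [-0.0, 0.001, 1.0, 0.0]
ft_force: [-0.5, -0.1, -0.2]
grip_width: 0.0854
gripper_force: 0.0
t 7.42 pos [534.2 -82.6 235.8] yaw y 89.72 z [-0.  0. -1.] w 85.2 gf 0.0 F [0.1 1.2 0.2] q [-0.3   0.08  1.82  0.    1.25 -1.87]
```

View pics/z3.png

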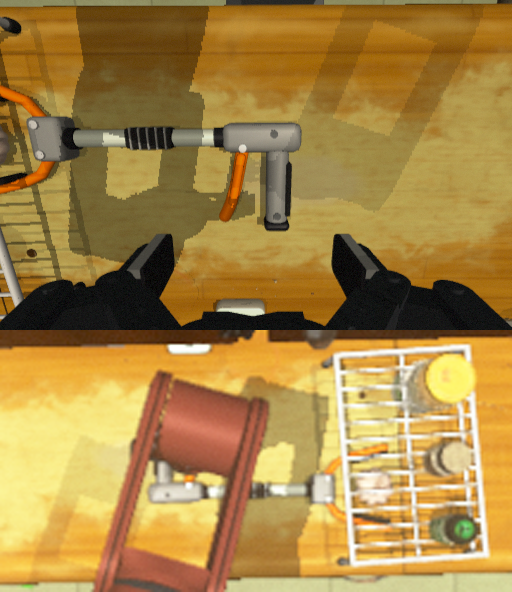

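The garlic now stands between the open jaws under the shelf. In the wrist view the sleeve is at (149,138), the housing back at (301,137), the yoke at (54,139), the grip centreline at (277,190) and the trigger at (237,180).

Run:
```python
from h import *
for n,u,v,z in [('sleeve',149,138,.024),('hb',301,137,.03),('hf',223,137,.03),('yoke',54,139,.03),('gripback',291,185,.02),('trigfront',231,185,.02),('gripend',277,230,.03)]: print(n,ray('w3',u,v,z).round(1))
R=lambda u,v,z:ray('top3',u/2.38+195-.3,v/2.38+140-.3,z)
print(R(387,120,.03),R(390,191,.03),R(375,157,.03),R(149,163,.03),R(322,160,.03))
```

```text
sleeve [ 486.4 -188.6   24. ]
hb [486.  -31.9  30. ]
hf [ 485.5 -111.1   30. ]
yoke [ 486.4 -283.1   30. ]
gripback [538.7 -38.9  20. ]
trigfront [ 538.3 -105.2   20. ]
gripend [588.  -54.4  30. ]
[ 541.34679872 -392.66758706   30.        ] [ 434.8371004  -392.89518344   30.        ] [ 486.15551805 -372.42283229   30.        ] [484.677455   -33.60129552  30.        ] [ 483.42330341 -292.73662245   30.        ]
```

```bash
python3 -m inch '100 6 8.6 -50 0 0 0.3;100 0 0 -50 0 0 0;100 0 0 -40 0 0 0;100 0 0 -20 0 0 0;100 0 0 -6 0 0 0;90 0 0 0 0 0 0;80 0 0 0 0 0 0;76 0 0 0 0 0 0;72 0 0 0 0 0 0;70 0 0 0 0 0 0;70 0 0 0 0 0 0;68 0 0 0 0 0 0;68 0 0 0 0 0 0;68 0 0 0 0 0 0'
python3 -c "
from h import *
st()"
```

```text
time: 9.22
position: [0.5421, -0.0727, 0.0726]
orientation: [0.002, -0.002, 1.0, 0.001]
ft_force: [-2.1, 7.1, 10.9]
grip_width: 0.0581
gripper_force: 8.8
t 9.22 pos [542.1 -72.7  72.6] yaw y 90.21 z [ 0.004  0.002 -1.   ] w 58.1 gf 8.8 F [-2.1  7.1 10.9] q [-0.28  0.32  1.88  0.    0.93 -1.86]
```

```bash
python3 -m inch '66 0 0 1 0 0 0;64 0 0 1 0 0 0;62 0 0 0 0 0 0;60 0 0 0 0 0 0;60 0 0 0 0 0 0;60 0 0 0 0 0 0'
python3 -c "
from h import *
st();wsnap('w4');snap('top','top4');
c=snap('scene','scene4')
a=cv2.imread('pics/top4.png')[140:250,195:410];a=cv2.resize(a,None,fx=2.38,fy=2.38,interpolation=cv2.INTER_CUBIC)
cv2.imwrite('pics/z4.png',np.vstack([cv2.imread('pics/w4.png')[:330],a[:,:512]]))
"
```

```text
time: 9.98
position: [0.5414, -0.0737, 0.0734]
orientation: [0.001, -0.002, 1.0, 0.0]
ft_force: [0.2, 5.9, 8.5]
grip_width: 0.0547
gripper_force: 61.2
t 9.97 pos [541.4 -73.7  73.4] yaw y 90.24 z [ 0.003  0.    -1.   ] w 54.7 gf 61.2 F [0.2 5.9 8.5] q [-0.28  0.32  1.88  0.    0.93 -1.86]
t 9.97 pos [541.4 -73.7  73.4] yaw y 90.24 z [ 0.003  0.    -1.   ] w 54.7 gf 61.2 F [0.2 5.9 8.5] q [-0.28  0.32  1.88  0.    0.93 -1.86]
```

View pics/z4.png

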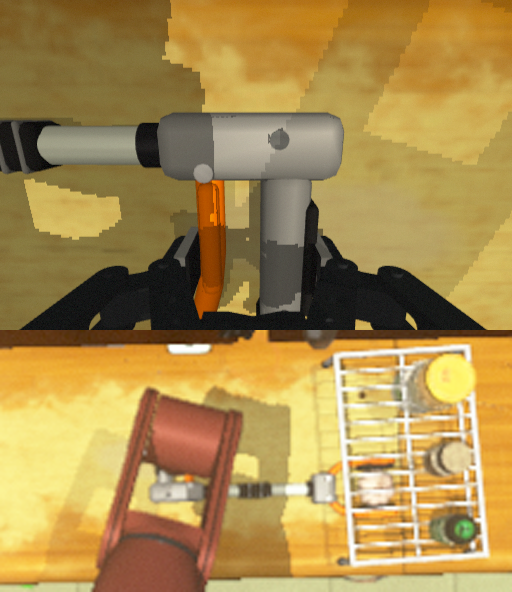

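Both jaws are on the bulb: the fingers stalled at 54.7 mm with 61 N. I'll draw it out.

```bash
python3 -m inch '60 0 0 3 0 0 0;60 0 4 3 0 0 0;60 0 10 0 0 0 0;60 0 16 0 0 0 0;60 0 20 0 0 0 0;60 0 20 0 0 0 0;60 0 20 0 0 0 0;60 0 20 0 0 0 0;60 0 20 0 0 0 0;60 0 20 0 0 0 0;60 0 20 0 0 0 0;60 0 20 0 0 0 0;60 0 20 0 0 0 0;60 0 20 0 0 0 0;60 0 16 0 0 0 0;60 0 10 0 0 0 0;60 0 4 0 0 0 0;60 0 0 0 0 0 0;60 0 0 0 0 0 0'
python3 -c "
from h import *
st();snap('top','top5');snap('scene','scene5')
a=cv2.imread('pics/top5.png')[140:250,165:410];a=cv2.resize(a,None,fx=3,fy=3,interpolation=cv2.INTER_CUBIC)
b=cv2.imread('pics/scene5.png')[80:270,180:425];b=cv2.resize(b,None,fx=3,fy=3,interpolation=cv2.INTER_CUBIC)[:260]
b=cv2.resize(cv2.imread('pics/scene5.png')[130:220,180:425],None,fx=3,fy=3,interpolation=cv2.INTER_CUBIC)
cv2.imwrite('pics/z5.png',np.vstack([a,b]))
"
```

```text
time: 12.5
position: [0.5403, 0.1855, 0.0779]
orientation: [-0.0, -0.002, 1.0, -0.0]
ft_force: [0.2, -0.3, -2.8]
grip_width: 0.0544
gripper_force: 63.4
t 12.5 pos [540.3 185.5  77.9] yaw y 90.21 z [-0. -0. -1.] w 54.4 gf 63.4 F [ 0.2 -0.3 -2.8] q [ 0.19  0.36  1.82 -0.    0.96 -1.38]
```

View pics/z5.png

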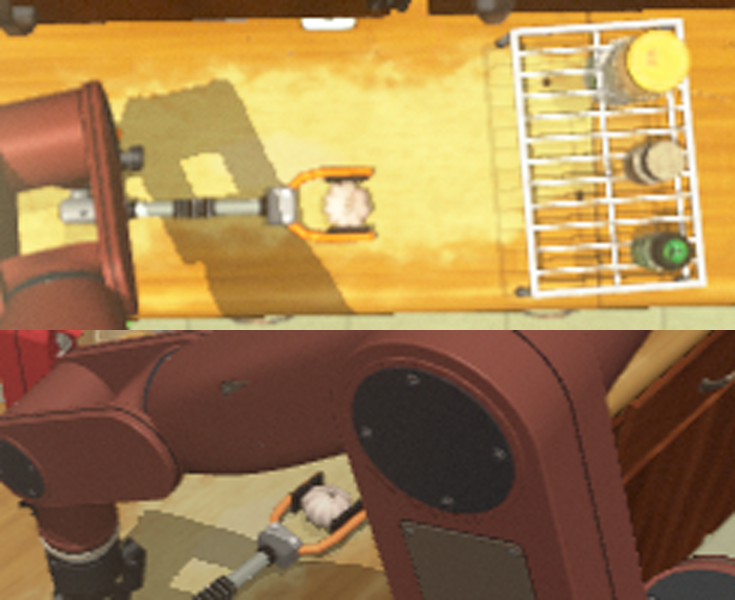

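The bulb at (348,205) is held between both pads, well clear of the shelf, and the jars are undisturbed. I'll set it down and release.

```bash
python3 -m inch '60 0 0 -3 0 0 0;60 0 0 -2 0 0 0;60 0 0 0 0 0 0;66 0 0 0 0 0 0;70 0 0 0 0 0 0;74 0 0 0 0 0 0;78 0 0 0 0 0 0;84 0 0 0 0 0 0;100 0 0 0 0 0 0;100 0 0 0 0 0 0;100 0 0 40 0 0 0;100 0 0 50 0 0 0;100 -8 -40 50 0 0 0;100 -10 -50 20 0 0 0;100 -10 -50 0 0 0 0;100 -10 -50 0 0 0 0;100 -10 -40 0 0 0 0;100 0 0 0 0 0 0'
python3 -c "
from h import *
wsnap('w6');snap('top','top6')
a=cv2.imread('pics/top6.png')[140:250,165:410];a=cv2.resize(a,None,fx=2.09,fy=2.09,interpolation=cv2.INTER_CUBIC)
cv2.imwrite('pics/z6.png',np.vstack([cv2.imread('pics/w6.png')[:350],a]))
"
```

```text
time: 14.85
position: [0.4921, -0.045, 0.2316]
orientation: [0.0, -0.0, 1.0, -0.0]
ft_force: [-0.2, 0.1, 0.6]
grip_width: 0.0857
gripper_force: 0.0
t 14.85 pos [492.1 -45.  231.6] yaw y 90.01 z [ 0.001 -0.001 -1.   ] w 85.7 gf 0.0 F [-0.2  0.1  0.6] q [-0.25 -0.03  1.94 -0.    1.23 -1.82]
```

View pics/z6.png

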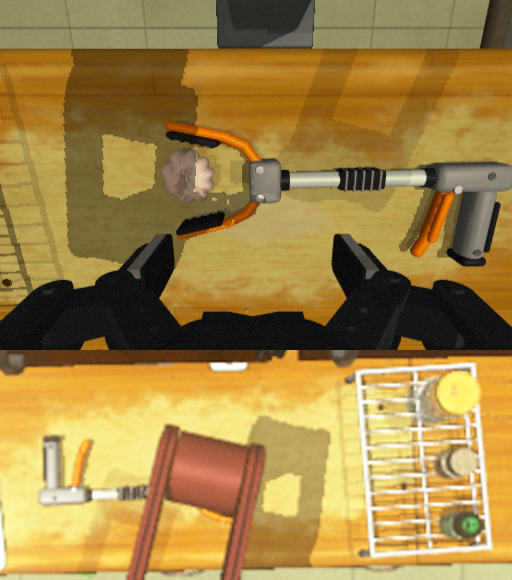

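The jaws have opened and the bulb stands at (188,176) between them. The yoke is at (265,181), its front edge at x≈250, and the jaw tips are at (168,128) and (179,233).

Run:
```python
from h import *
for n,u,v,z in [('bulb',188,176,.03),('bL',162,176,.03),('bR',214,176,.03),('bT',188,150,.03),('bB',188,201,.03),('yoke',265,181,.03),('yokefront',250,181,.03),('sleeve',361,179,.025),('tip1',167,128,.03),('tip2',179,234,.03),('hb',511,178,.03)]: print(n,ray('w6',u,v,z).round(1))
```

```text
bulb [ 483.2 -111.1   30. ]
bL [ 483.2 -138.1   30. ]
bR [483.2 -84.   30. ]
bT [ 456.3 -109.3   30. ]
bB [ 510.5 -112.9   30. ]
yoke [488.6 -30.9  30. ]
yokefront [488.6 -46.6  30. ]
sleeve [487.8  71.3  25. ]
tip1 [ 434.6 -128.7   30. ]
tip2 [ 548.7 -125.4   30. ]
hb [485.8 225.4  30. ]
```

```bash
python3 -m inch '85 -4 -33 0 0 0 0;85 -5 -33 -20 0 0 0;85 0 0 -45 0 0 0;85 0 0 -45 0 0 0;85 0 0 -30 0 0 0;85 0 0 -13 0 0 0;85 0 0 0 0 0 0;75 0 0 0 0 0 0;70 0 0 0 0 0 0;66 0 0 0 0 0 0;60 0 0 0 0 0 0;55 0 0 0 0 0 0;55 0 0 0 0 0 0'
python3 -c "
from h import *
st()"
```

```text
time: 16.58
position: [0.4842, -0.1089, 0.0798]
orientation: [0.001, -0.002, 1.0, -0.0]
ft_force: [-2.9, 1.4, 10.6]
grip_width: 0.0497
gripper_force: 59.9
t 16.57 pos [ 484.2 -108.9   79.8] yaw y 90.23 z [ 0.001 -0.    -1.   ] w 49.7 gf 59.9 F [-2.9  1.4 10.6] q [-0.38  0.21  2.01  0.    0.92 -1.96]
```

```bash
python3 -m inch '50 0 0 0 0 0 0;50 0 0 0 0 0 0;50 0 0 6 0 0 0;50 0 0 12 0 0 0;50 0 0 30 0 0 0;50 0 0 40 0 0 0;50 0 0 20 0 0 0;50 0 0 0 0 0 0'
python3 -c "
from h import *
wsnap('w7');snap('scene','scene7')
b=cv2.resize(cv2.imread('pics/scene7.png')[100:350,60:400],None,fx=1.5,fy=1.5)
a=cv2.imread('pics/w7.png')[170:384];cv2.imwrite('pics/z7.png',np.vstack([a,b[:,:512][:386]if b.shape[1]>=512 else cv2.copyMakeBorder(b,0,0,0,512-b.shape[1],0)]))
"
```

```text
time: 17.58
position: [0.4847, -0.1093, 0.1887]
orientation: [0.002, -0.002, 1.0, -0.001]
ft_force: [1.0, 0.6, 0.1]
grip_width: 0.0495
gripper_force: 61.8
t 17.57 pos [ 484.7 -109.3  188.7] yaw y 90.23 z [ 0.004 -0.002 -1.   ] w 49.5 gf 61.8 F [1.  0.6 0.1] q [-0.38  0.03  1.97  0.    1.14 -1.96]
```

View pics/z7.png

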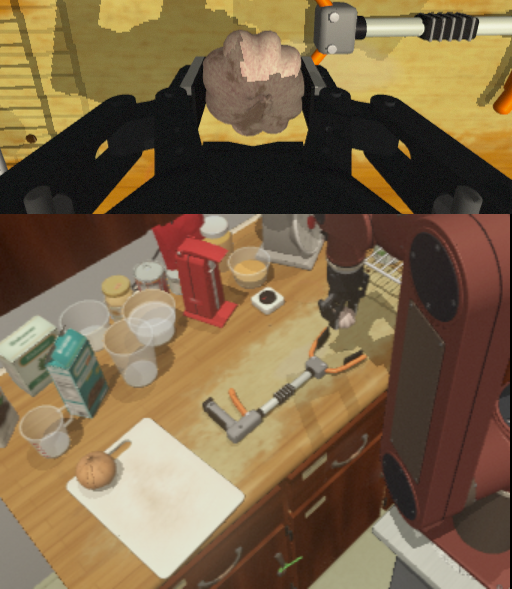

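The bulb is firmly held above the reacher, which lies let go. I'll carry the bulb to the board.

```bash
python3 -m inch '50 0 15 0 0 0 0;50 -2 30 0 0 0 0;50 -3 42 0 0 0 0;50 -3 45 0 0 0 0;50 -3 45 0 0 0 0;50 -3 45 0 0 0 0;50 -3 45 0 0 0 0;50 -3 45 0 0 0 0;50 -3 45 0 0 0 0;50 -3 45 0 0 0 0;50 -3 45 0 0 0 0;50 -3 35 0 0 0 0;50 -3 20 -10 0 0 0;50 0 7 -25 0 0 0;50 0 0 -25 0 0 0;50 0 0 -20 0 0 0;50 0 0 -10 0 0 0;50 0 0 0 0 0 0;50 0 0 0 0 0 0'
python3 -c "
from h import *
st()"
```

```text
time: 20.05
position: [0.4492, 0.4005, 0.0973]
orientation: [0.001, -0.002, 1.0, 0.0]
ft_force: [-0.1, 0.0, -0.5]
grip_width: 0.05
gripper_force: 61.8
t 20.05 pos [449.2 400.5  97.3] yaw y 90.22 z [ 0.001  0.001 -1.   ] w 50.0 gf 61.8 F [-0.1  0.  -0.5] q [ 0.6   0.39  1.73 -0.    1.02 -0.98]
```

```bash
python3 -m inch '50 0 0 -3 0 0 0;50 0 0 -2 0 0 0;50 0 0 -1 0 0 0;50 0 0 0 0 0 0'; python3 -m inch '50 0 0 -1 0 0 0;50 0 0 0 0 0 0'
```

```text
time: 20.55
position: [0.4486, 0.4002, 0.0905]
orientation: [0.0, -0.002, 1.0, 0.0]
ft_force: [-1.5, 0.6, 1.5]
grip_width: 0.0499
gripper_force: 61.9
time: 20.8
position: [0.4486, 0.4003, 0.0904]
orientation: [0.0, -0.002, 1.0, -0.0]
ft_force: [-3.7, -3.6, 7.6]
grip_width: 0.0499
gripper_force: 62.5
```

```bash
python3 -m inch '60 0 0 0 0 0 0;64 0 0 0 0 0 0;70 0 0 0 0 0 0;80 0 0 0 0 0 0;95 0 0 0 0 0 0;95 0 0 0 0 0 0;95 0 0 15 0 0 0;95 0 0 40 0 0 0;95 0 0 50 0 0 0;95 0 0 50 0 0 0;95 0 -40 30 0 0 0;95 0 -50 0 0 0 0;95 0 -50 0 0 0 0;95 0 -50 0 0 0 0;95 0 -50 0 0 0 0;95 0 0 0 0 0 0;95 0 0 0 0 0 0'
python3 -c "
from h import *
st();snap('scene','scene8');snap('top','top8')
b=cv2.resize(cv2.imread('pics/top8.png')[140:260,70:410],None,fx=2,fy=2)
a=cv2.resize(cv2.imread('pics/scene8.png')[100:340,60:400],None,fx=1.5,fy=1.5)
a=cv2.copyMakeBorder(a,0,0,0,680-a.shape[1],0);cv2.imwrite('pics/z8.png',np.vstack([a,b])[:600])
"
```

```text
time: 22.92
position: [0.4487, 0.1604, 0.2753]
orientation: [0.001, -0.002, 1.0, 0.0]
ft_force: [-0.3, -0.1, 0.1]
grip_width: 0.0811
gripper_force: 0.0
t 22.93 pos [448.7 160.4 275.3] yaw y 90.19 z [ 0.002  0.001 -1.   ] w 81.1 gf 0.0 F [-0.3 -0.1  0.1] q [ 0.18 -0.12  1.93  0.    1.33 -1.4 ]
```

View pics/z8.png

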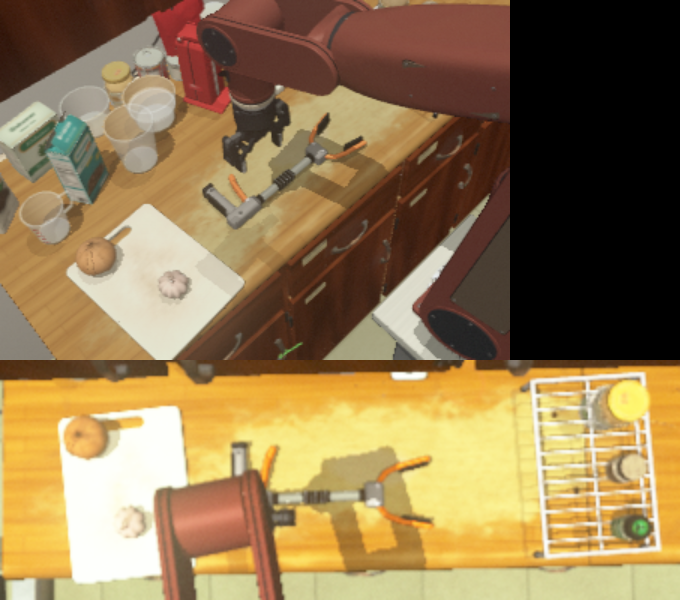

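The bulb stands upright on the board at about (172,285). The reacher lies free on the worktop with its jaws open, the onion and jars are in place, and the robot is clear of everything.

```bash
python3 -c "
from plant import ctrl
print(ctrl.finish_job())"
```

```text
the job is handed in; nothing more can be done
None
```

I drew the garlic out from under the shelf in the reacher's jaws and set it upright on the chopping board; the reacher lies let go on the worktop, the jars and onion look undisturbed (I never saw the tin clearly), and the job was handed in at about 23 s.

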